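# Pull the big knob off the dough sheeter's control box

### The arm

A 6-joint arm with a two-finger parallel gripper is mounted at the origin on the work surface. World frame = base frame: x ahead of the robot, y to its left, z up, the work surface at z = 0. Lengths are in m, angles in rad, forces in N, time in s.
With the tool pointing down it reaches from about 0.4 to 0.825 m from the base axis. Payload 7 kg.
Tool frame: the origin (TCP) lies midway between the tips of the shut fingers; the grasp point (between the pads) lies 19 mm behind it (tcp_to_grasp is the distance from the TCP to the grasp point, in m); z points along the fingers, y is the direction in which the jaws open and shut (so a half turn about z gives the same grasp; the last joint's range is limited). The gripper opens to 88 mm and grips with 3 to 60 N. Pads are 19 mm wide; open, the fingers measure 130 mm over their backs; the gripper's body (78 mm by 193 mm) begins 47 mm behind the grasp point.
Start: joints at [1.578, 0.359, 0.012, 0, -1.224, -0.288], TCP at [0.187, 0.649, 0.227] pointing down, gripper open.
Joint ranges: [-3.07, 3.07], [-1.43, 2.12], [-1.02, 1.25], [-3.03, 1.67], [-3.05, -0], [-3.03, 3.03]. Speed limits (rad/s): [2.39, 2.39, 3.01, 3.14, 3.14, 3.14].

### API

Orientations are given as a unit quaternion [w, x, y, z].
In Python, from bench import * gives the robot as it stands.
- The arm moves only by the tool servo_tool, never from a script. Its argument "steps" is text: rows parted by semicolons, each of 7 numbers parted by spaces: the shift along the tool's x, y, z in m, then the turn, a rotation vector about the tool's x, y, z in rad, then the finger opening in m, from 0 to 0.0876. A call has 1 to 5 rows; each row shifts and turns the commanded pose from where the row before left it, along the tool's axes as they then stand; what a row does not reach is not made up. A row lasts 1/12 s, in which the tool goes at most 41.7 mm and 7.16 degrees, less where a joint would pass 70% of its speed; a pose out of reach is approached as far as the arm can. A call is refused whole if a number of a shift passes 0.0417 or a number of a turn 0.125, either way. A call with a gripper value outside its range is refused whole. The fingers move at their own pace and stop on an object; "squeeze" is the grip in N (left out, the last holds). Time passes only in rows, so rows that do not move let the fingers close. It gives the time, the measured TCP pose, the force and the opening at its end, in the units of the state.
- observe(): the state, without advancing time (a new reading comes with each control period).
- read_camera(name): name is "scene" or "top"; returns a dict with "img" (384x512x3 uint8, blue, green, red), "K" (3x3 intrinsics, pixels), "k1" (the pictures are not rectified: a ray, as slopes to the right and down, at radius r is drawn at 1 + k1 r^2 times it, then the intrinsics apply), "world_from_camera" (4x4, takes a point from camera to world coordinates). Camera axes: x right, y up, looking along -z (the intrinsics and any distortion apply to the point x, -y, -z); pixel columns grow to the right and rows downward; lengths in m; the calibration is good to about 2 mm. A picture is of the moment at which its call begins. There is no depth.
- sign_off(): hands the job in, once; it reports no verdict.
The state is a dict: "t": time; "qpos": joint angles; "joint_velocities": joint speeds; "tau": joint torques, N m; "tcp_pos": TCP position; "tool_rot": TCP orientation; "wrist_force": force on the tool from outside, world axes, zero at the start; "wrist_torque": the same for the moment, N m; "opening": finger opening in m.
Only numpy, scipy, OpenCV 4.12 (cv2) and the standard library are available. Lean on these libraries where they do the work, as an engineer would, in place of code of your own. Each camera call takes 0.05 s, during which the arm holds its last target.

### The job

The dough sheeter's control box is lying on the bench for its wash-down. Take the C-shaped puller by its wooden grip, hook its fork under the big mushroom knob (the largest of the three) and pull straight up until the knob comes right off its spindle, without touching the knob with the fingers. Carry the knob on the puller to the small sheet pan, lower both in until the puller stands on the pan's floor, and let go there.

Things in the scene. Friction and masses are not known exactly. Their poses are not given: they have to be found in the camera images.
- puller: C-shaped steel puller, 0.2 kg, standing on its fork. Origin on its underside, below the grip's middle; z up, open mouth to +x. Fork: two tines, z 0 to 6 mm, x -45 to 40, y 20 to 34 and -34 to -20 (slot 40 mm wide, open at +x); a lip 3 mm higher at each tip (x 36 to 40). Back plate x -51 to -45, 68 wide, 70 high. Top arm 20 wide, z 62 to 70, x -48 to 12.
- puller_grip (a point): middle of the puller's upright wooden grip, 96 mm above its underside; the grip is 24 mm in x, 20 mm in y and stands from z 70 to 122 mm. Take it from above, across its y width.
- knob: the big black mushroom knob on its spindle, 0.06 kg: square hub 22 mm wide, z 0 to 28 mm, under a round head 64 mm across, z 28 to 44. Origin: middle of the hub's underside, at first on the control box's top, so the fork has 28 mm of height under the head. Comes off straight up against roughly 5 to 12 N; clear of the spindle once raised 18 mm.
- knob_mid (a point): the big knob's middle, on its axis 30 mm above the hub's underside. Once off, the knob rides on the fork by the underside of its head; when the fork is lowered onto a flat floor the hub meets it first and the knob stands there.
- spindle: fixed spindle under the big knob, 12 mm square, 18 high; origin at its foot, in the control box's top, 45 mm above the bench. Box: 120 mm along this x, 270 along y. Its three knob places lie in a row along y, 85 mm apart, mid-x; the others hold a small round knob (36 across, 24 high) and a bar knob (42 across, 26 high), both black, fixed. The way in along +x is free.
- tray: small aluminium sheet pan, fixed, 240 mm (x) by 180 mm (y), walls 4 mm thick and 22 mm high, floor 4 mm above the bench; origin at the middle of its underside, z up. It lies on one side of the control box, the puller on the other.

How it is judged:
On the way, in this order (a step that is already met when the one before it is completed fails the run):
1. the knob is pulled straight up off its spindle, riding on the held puller (z of knob in the frame of spindle above 0.022 m and horizontal distance between knob and spindle below 0.03 m and angle between knob's own z axis and vertical below 0.5 rad and contact force between puller and knob above 0.1 N and contact force between the fingers and puller above 1 N), for 0.1 s.
2. the puller is lowered to stand on the pan's floor while still in the grip (z of puller in the frame of tray below 0.016 m and x of puller in the frame of tray between -0.11 and 0.11 m and y of puller in the frame of tray between -0.08 and 0.08 m and contact force between the fingers and puller above 1 N), for 0.1 s.
At the end, for the whole second after the job is handed in: The puller stands upright (within 11 degrees) on the pan's floor, its origin within 110 mm (x) and 80 mm (y) of the pan's middle and under 16 mm above the pan's underside; the knob's middle is within 115 and 85 mm of the pan's middle and under 60 mm above its underside; both at rest (z of puller in the frame of tray below 0.016 m and angle between puller's own z axis and vertical below 0.2 rad and x of puller in the frame of tray between -0.11 and 0.11 m and y of puller in the frame of tray between -0.08 and 0.08 m and z of knob_mid in the frame of tray below 0.06 m and x of knob_mid in the frame of tray between -0.115 and 0.115 m and y of knob_mid in the frame of tray between -0.085 and 0.085 m and linear speed of each of puller, knob below 0.03 m/s); the robot touches nothing.
It fails at once if the fingers press on the big knob itself (more than 2 N) (contact force between the fingers and knob above 2 N).
It also fails if it takes over 64 s, if anything falls off the work surface, if the arm or the gripper's body presses on something with over 40 N, if the wrist force passes 120 N, or if a joint passes its speed limit or range.

## Working session

There is one attempt and no reset: what is moved stays moved. The work goes in short steps, Python scripts to look and compute and a tool call to move; the robot and the scene stay as the last step left them, time stands still between calls to the robot, and variables do not carry over. Pictures are saved under pics/ and viewed, and the job is handed in when it is done.

Besides the shell and the picture viewer there is one more tool, called after ">>>" by a JSON object that holds its "name" and its "arguments", one argument or row to a line. servo_tool: Moves the arm, as the interface text tells. Its arguments: {"type":"object","properties":{"steps":{"type":"string"},"squeeze":{"type":"number"}},"required":["steps"]}

```bash
ls; mkdir -p pics
python3 - <<'E'
from bench import *
import cv2
for n in("scene","top"):
    c=read_camera(n);cv2.imwrite(f"pics/{n}0.png",c["img"]);print(n,c["K"].tolist(),c["k1"],c["world_from_camera"].round(4).tolist())
s=observe();print(s)
E
```

```text
pics
scene [[437.14042186454833, 0.0, 251.32268291994066], [0.0, 437.14042186454833, 190.51840716267424], [0.0, 0.0, 1.0]] -0.12770370704872852 [[0.7127, -0.4573, 0.5319, 1.0804], [0.7015, 0.4655, -0.5396, -0.5425], [-0.0009, 0.7577, 0.6526, 0.7467], [0.0, 0.0, 0.0, 1.0]]
top [[352.3769047471519, 0.0, 246.25283417340054], [0.0, 352.3769047471519, 195.2622076627679], [0.0, 0.0, 1.0]] -0.0018851269043540003 [[-0.0194, 0.9927, -0.1194, 0.4814], [-0.9994, -0.0226, -0.0255, -0.0104], [-0.028, 0.1189, 0.9925, 0.8552], [0.0, 0.0, 0.0, 1.0]]
{'t': 0.1, 'qpos': array([ 1.57813707e+00,  3.59308144e-01,  1.11731984e-02, -2.78232217e-04,
       -1.22411230e+00, -2.88116042e-01]), 'joint_velocities': array([ 0.00026268, -0.00157793,  0.00179669,  0.00255329, -0.00086591,
        0.00117057]), 'tau': array([-2.64644383e-03, -5.84163308e+01,  2.93749040e+01,  7.01551795e+00,
        1.01687617e-02, -4.62517312e-05]), 'tcp_pos': array([0.18694824, 0.64815059, 0.22573634]), 'tool_rot': array([ 7.36810033e-04,  9.90154931e-01, -1.39973819e-01, -2.25988742e-05]), 'wrist_force': array([ 0.30571298, -0.60608088,  0.43094366]), 'wrist_torque': array([-0.03898304, -0.04958874,  0.01054605]), 'opening': 0.08747397248721624}
```

View pics/scene0.png

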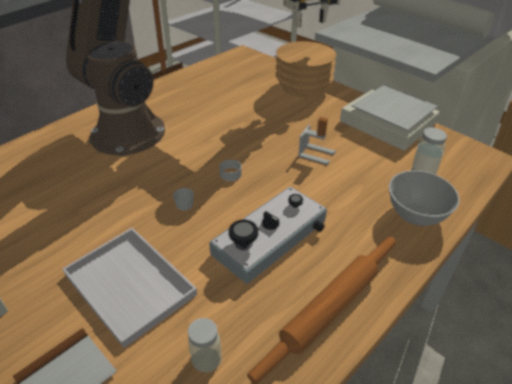

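View pics/top0.png

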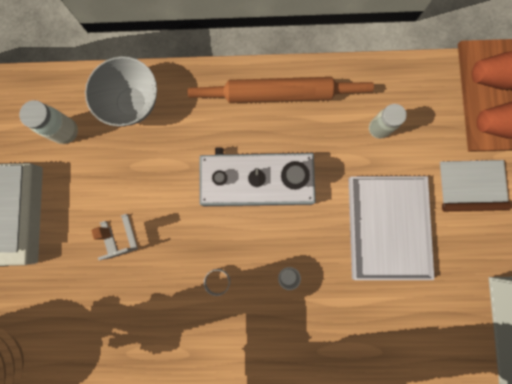

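The scene view shows the puller near (315,145), the box with the big knob at (243,233), and the pan at (130,285). In the top view they're at (118,237), (295,175) and (392,228). I'll enlarge the pictures for detail.

Run:
```python
import cv2,numpy as np
a=cv2.imread("pics/scene0.png");b=cv2.imread("pics/top0.png")
p=cv2.resize(a[100:180,280:360],(400,400),interpolation=2);q=cv2.resize(b[200:270,75:155],(400,350),interpolation=2)
cv2.imwrite("pics/z1.png",np.hstack([p,np.vstack([q,np.zeros((50,400,3),np.uint8)])]))
p=cv2.resize(b[140:220,190:330],(700,400),interpolation=2)
cv2.imwrite("pics/z2.png",p)
```

```text
(no output)
```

View pics/z1.png

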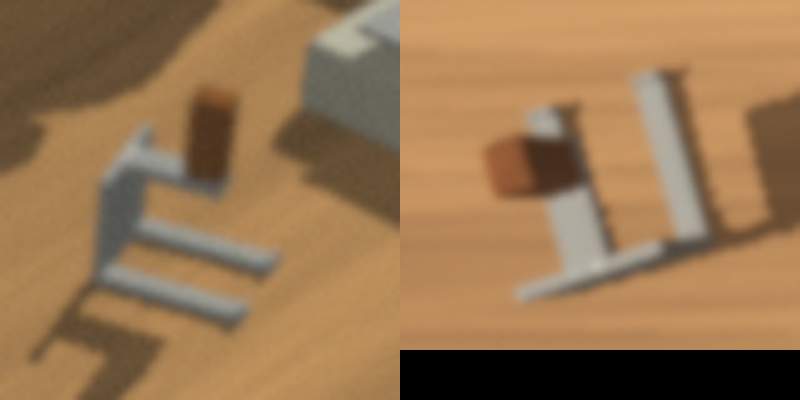

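View pics/z2.png

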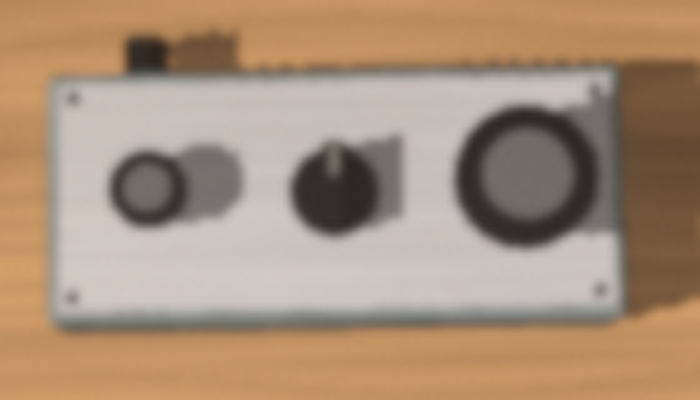

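```bash
cat > h.py <<'E'
import numpy as np,cv2
from bench import *
def cam(n,save=None):
    c=read_camera(n)
    if save: cv2.imwrite("pics/"+save,c["img"])
    return c
def rays(c,uv):
    uv=np.atleast_2d(np.array(uv,float)).reshape(-1,1,2)
    n=cv2.undistortPoints(uv,c["K"],np.array([c["k1"],0,0,0.]))[:,0]
    d=np.c_[n[:,0],-n[:,1],-np.ones(len(n))]@c["world_from_camera"][:3,:3].T
    return c["world_from_camera"][:3,3],d
def onplane(c,uv,z):
    o,d=rays(c,uv); return o+d*((z-o[2])/d[:,2])[:,None]
def tri(c1,u1,c2,u2):
    o1,d1=rays(c1,u1);o2,d2=rays(c2,u2);A=np.zeros((3,3));b=np.zeros(3);
    P=[(o1,d1[0]),(o2,d2[0])]
    for o,d in P:
        d=d/np.linalg.norm(d);M=np.eye(3)-np.outer(d,d);A+=M;b+=M@o
    x=np.linalg.solve(A,b);e=[np.linalg.norm(np.cross(x-o,d/np.linalg.norm(d))) for o,d in P]
    return x,e
def blob(m,xy):
    n,l,s,ce=cv2.connectedComponentsWithStats(m.astype(np.uint8));i=l[xy[1],xy[0]]
    return (l==i).astype(np.uint8)*255
E
python3 - <<'E'
from h import *
t=cam("top");s=cam("scene")
it=t["img"];i_s=s["img"]
for p in [(92,0),(98,235),(105,235),(107,245),(130,230),(120,250)]: print("t",p,it[p[1],p[0]])
for p in [(295,163),(284,175),(295,175),(210,160),(305,162),(360,182),(392,228),(431,200),(300,195)]: print("t",p,it[p[1],p[0]])
for p in [(322,119),(322,128),(345,285),(243,233),(232,240),(243,228),(215,250)]:
    if p[1]<384: print("s",p,i_s[p[1],p[0]])
E
```

```text
t (92, 0) [ 93 107 112]
t (98, 235) [ 53  88 144]
t (105, 235) [31 48 73]
t (107, 245) [158 171 176]
t (130, 230) [147 159 165]
t (120, 250) [138 159 177]
t (295, 163) [38 42 48]
t (284, 175) [43 48 52]
t (295, 175) [102 108 113]
t (210, 160) [186 192 201]
t (305, 162) [107 111 118]
t (360, 182) [187 192 200]
t (392, 228) [184 189 197]
t (431, 200) [ 55  82 111]
t (300, 195) [189 195 203]
s (322, 119) [ 47  85 130]
s (322, 128) [32 52 79]
s (345, 285) [ 50  95 149]
s (243, 233) [ 98 100 100]
s (232, 240) [80 84 84]
s (243, 228) [ 98 102 102]
s (215, 250) [74 74 67]
```

Run:
```python
from h import *
t=cam("top");s=cam("scene")
it=t["img"];I=it.astype(int);g=cv2.cvtColor(it,6)
# knobs
for nm,xy,z in(("big",(284,175),.089),("bar",(257,180),.071),("small",(213,177),.069)):
    m=blob(g<75,xy); cs,_=cv2.findContours(m,cv2.RETR_EXTERNAL,cv2.CHAIN_APPROX_NONE);c=max(cs,key=len)[:,0]
    P=onplane(t,c,z)[:,:2];(x,y),r=cv2.minEnclosingCircle(P.astype(np.float32)*1000);print(nm,len(c),c.mean(0),np.round((x,y,r),1),P.mean(0).round(4))
# grey, unsaturated bright
sat=I.max(2)-I.min(2)
m=(sat<35)&(g>120)
for nm,xy,z in(("box",(210,160),.045),("tray",(392,228),.022)):
    b=blob(m,xy);cs,_=cv2.findContours(b,0,cv2.CHAIN_APPROX_NONE);c=max(cs,key=len)
    x,y,w,h=cv2.boundingRect(c);print(nm,x,y,w,h)
    P=(onplane(t,c[:,0],z)[:,:2]*1000).astype(np.float32);print(cv2.minAreaRect(P))
# puller
b=(sat<50)&(g>110); b[:, :85]=0;b[:,150:]=0;b[:205]=0;b[270:]=0
b=blob(b,(130,230)); 
# tine edges: right tine rows 218..245, left/right edge at z=.006
L=[];R=[]
for v in range(218,244):
    u=np.where(b[v,115:150])[0]+115
    L.append((u.min()-.5,v));R.append((u.max()+.5,v))
PL=onplane(t,L,.006);PR=onplane(t,R,.006)
for P in(PL,PR):
    f=np.polyfit(P[:,0],P[:,1],1);print("tine",P[0],P[-1],np.degrees(np.arctan(f[0])))
vu=np.where(b);print("top row",vu[0].min(),vu[1][vu[0].argmin()])
# grip wood in top: reddish vs bench
hsv=cv2.cvtColor(it,40);print(hsv[235,98],hsv[235,90],hsv[225,92])
```

```text
big 76 [295.11842105 174.86842105] [616.5 -99.   30.5] [ 0.6163 -0.099 ]
bar 50 [256.88 177.44] [614.9 -14.9  18.4] [ 0.6156 -0.015 ]
small 38 [219.81578947 177.39473684] [617.8  69.5  16.1] [0.6181 0.069 ]
box 200 153 115 52
((617.5888671875, -13.933441162109375), (264.2519836425781, 117.72531127929688), 89.43268585205078)
tray 349 176 85 104
((500.35919189453125, -323.81756591796875), (185.53900146484375, 239.58041381835938), 88.93949127197266)
tine [0.5347231  0.31623434 0.006     ] [0.4740496  0.29778184 0.006     ] 17.073552721908857
tine [0.53436403 0.29902311 0.006     ] [0.47372894 0.28073651 0.006     ] 17.144824813964977
top row 214 125
[ 12 160 143] [ 15 131 194] [ 15 131 191]
```

Run:
```python
import cv2,numpy as np
b=cv2.imread("pics/top0.png");a=cv2.imread("pics/scene0.png")
def grid(im,x0,y0,w,h,s):
    p=cv2.resize(im[y0:y0+h,x0:x0+w],(w*s,h*s),interpolation=0)
    for i in range(0,w,5):
        cv2.line(p,(i*s,0),(i*s,6),(0,255,0),1); 
        if i%10==0: cv2.putText(p,str(x0+i),(i*s,18),0,.4,(0,0,255),1)
    for i in range(0,h,5):
        cv2.line(p,(0,i*s),(6,i*s),(0,255,0),1)
        if i%10==0: cv2.putText(p,str(y0+i),(8,i*s+4),0,.4,(0,0,255),1)
    return p
cv2.imwrite("pics/g1.png",grid(b,85,205,66,58,10)); cv2.imwrite("pics/g2.png",grid(a,292,110,50,60,10))
```

```text
(no output)
```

View pics/g1.png

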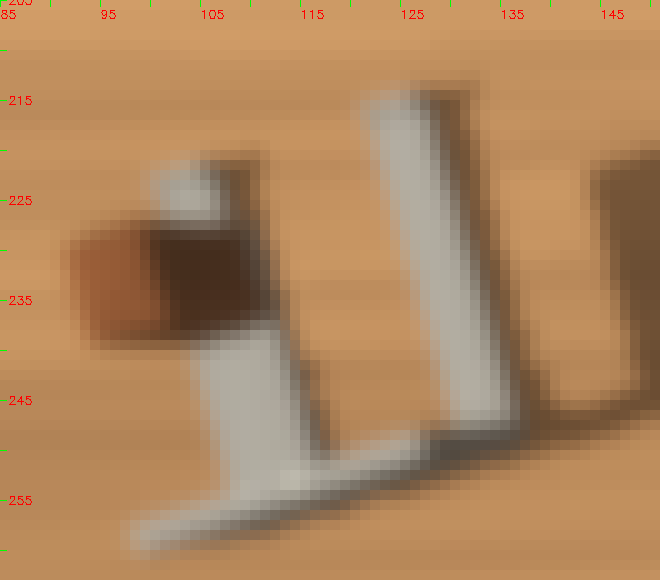

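View pics/g2.png

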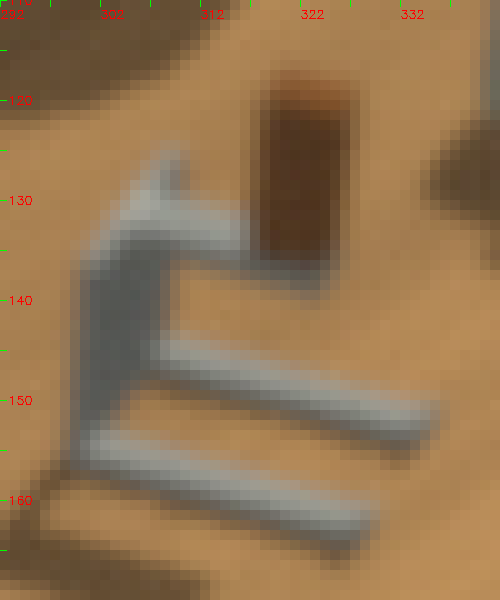

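Run:
```python
from h import *
t=cam("top");s=cam("scene")
A=lambda *p:np.array(p)
print("grip top top-view",onplane(t,[(97,233.5)],.122))
print("grip corners",onplane(t,[(91.5,230.5),(99,227.3),(102,238),(94.5,239.8)],.122).round(4))
print("grip top scene",onplane(s,[(322.5,119)],.122))
print("tri",tri(t,(97,233.5),s,(322.5,119)))
print("tips top +y.. right tine(-y) tip",onplane(t,[(121,216),(127.5,214.5)],.009).round(4))
# left tine tip hidden? visible at (100,222)-(107,220.5)
print("left tine tip",onplane(t,[(100,222.5),(106.5,220.8)],.009).round(4))
print("plate top ends outer",onplane(t,[(97.5,260),(97.3,257.5),(127,249.5),(126.5,247.3)],.070).round(4))
print("scene tips",onplane(s,[(336,151),(329.5,161)],.009).round(4))
y=np.radians(17.1);R=np.array([[np.cos(y),-np.sin(y)],[np.sin(y),np.cos(y)]])
# origin from right tine tip mid (40,-27) and left (40,27)
r=onplane(t,[(124.3,215.2)],.009)[0,:2];l=onplane(t,[(103.3,221.6)],.009)[0,:2]
print("orig from tips",r-R@A(.04,-.027),l-R@A(.04,.027),np.degrees(np.arctan2(*( (l-r)*A(-1,1)))))
rs,ls=onplane(s,[(329.5,161)],.009)[0,:2],onplane(s,[(336,151)],.009)[0,:2]
a=rs;bb=ls;print(a,bb)
# tine centreline
```

```text
grip top top-view [[0.49603785 0.32275035 0.122     ]]
grip corners [[0.5025 0.3346 0.122 ]
 [0.5089 0.3189 0.122 ]
 [0.4865 0.3119 0.122 ]
 [0.483  0.3276 0.122 ]]
grip top scene [[0.49999847 0.32301424 0.122     ]]
tri (array([0.49703042, 0.32510393, 0.1193574 ]), [np.float64(0.0014029173207390278), np.float64(0.0014029173207389428)])
tips top +y.. right tine(-y) tip [[0.5394 0.3164 0.009 ]
 [0.5427 0.3006 0.009 ]]
left tine tip [[0.5247 0.3676 0.009 ]
 [0.5285 0.3517 0.009 ]]
plate top ends outer [[0.4384 0.3434 0.07  ]
 [0.4439 0.344  0.07  ]
 [0.4603 0.2776 0.07  ]
 [0.4652 0.2789 0.07  ]]
scene tips [[0.5312 0.3656 0.009 ]
 [0.5468 0.3129 0.009 ]]
orig from tips [0.4950181  0.32241267] [0.49643644 0.32194473] 15.78682272729217
[0.54683449 0.3129362 ] [0.53117542 0.3655929 ]
```

Puller and knob positions agree across cues: origin ≈ (0.496, 0.3225), yaw ≈ 17°; knob ≈ (0.6165, −0.099). Next I'll turn the tool.

```bash
cat > d.py <<'E'
import sys
from h import *
from scipy.spatial.transform import Rotation as Ro
def st():
    o=observe();q=o["tool_rot"];R=Ro.from_quat([q[1],q[2],q[3],q[0]]);return o,R
def rep(target=None,yaw=None):
    o,R=st();M=R.as_matrix()
    print("t",round(o["t"],2),"tcp",o["tcp_pos"].round(4),"yaw",np.degrees(np.arctan2(M[1,0],M[0,0])).round(2),"tilt",np.degrees(np.arccos(-M[2,2])).round(2),"open",round(o["opening"],4),"F",o["wrist_force"].round(1))
    if target is not None:print("tool delta",(M.T@(np.array(target)-o["tcp_pos"])).round(4))
    if yaw is not None:
        y=np.radians(yaw);T=np.array([[np.cos(y),np.sin(y),0],[np.sin(y),-np.cos(y),0],[0,0,-1.]])
        print("tool rotvec",(R.inv()*Ro.from_matrix(T)).as_rotvec().round(4))
if __name__=="__main__":
    a=[float(x) for x in sys.argv[1:]];rep(a[:3] if len(a)>=3 else None,a[3] if len(a)>3 else None)
E
python3 d.py 0.496 0.3225 0.18 17
```

```text
t 0.4 tcp [0.1871 0.6485 0.2264] yaw -16.09 tilt 0.02 open 0.0877 F [-0.7 -0.3 -0.2]
tool delta [0.3872 0.2275 0.0465]
tool rotvec [ 3.000e-04  1.000e-04 -5.775e-01]
```

>>> {"name": "servo_tool", "arguments": {
  "steps": "0 0 0 0 0 -0.1155 0.0876;0 0 0 0 0 -0.1155 0.0876;0 0 0 0 0 -0.1155 0.0876;0 0 0 0 0 -0.1155 0.0876;0 0 0 0 0 -0.1155 0.0876"
}}

```text
t: 0.82
tcp_pos: [0.1871, 0.6485, 0.2266]
tool_rot: [-0.0, 0.989, 0.151, -0.0]
wrist_force: [0.9, -0.9, 0.2]
opening: 0.0876
```

```bash
python3 d.py 0.496 0.3225 0.18 17
```

```text
t 0.82 tcp [0.1871 0.6485 0.2266] yaw 17.33 tilt 0.0 open 0.0876 F [ 0.9 -0.9  0.2]
tool delta [0.1978 0.4032 0.0466]
tool rotvec [-0.      0.      0.0057]
```

>>> {"name": "servo_tool", "arguments": {
  "steps": "0.013 0.027 0 0 0 0 0.0876;0.013 0.027 0 0 0 0 0.0876;0.013 0.027 0 0 0 0 0.0876;0.013 0.027 0 0 0 0 0.0876;0.013 0.027 0 0 0 0 0.0876"
}}

```text
t: 1.23
tcp_pos: [0.2894, 0.5374, 0.2267]
tool_rot: [-0.0, 0.989, 0.148, 0.0]
wrist_force: [0.2, 0.4, 0.6]
opening: 0.0876
```

>>> {"name": "servo_tool", "arguments": {
  "steps": "0.013 0.027 0 0 0 0 0.0876;0.013 0.027 0 0 0 0 0.0876;0.013 0.027 0 0 0 0 0.0876;0.013 0.027 0 0 0 0 0.0876;0.013 0.027 0 0 0 0 0.0876"
}}

```text
t: 1.65
tcp_pos: [0.3911, 0.4271, 0.2268]
tool_rot: [-0.0, 0.989, 0.148, 0.0]
wrist_force: [-0.4, -0.3, 0.4]
opening: 0.0874
```

>>> {"name": "servo_tool", "arguments": {
  "steps": "0.013 0.027 0 0 0 0 0.0876;0.013 0.027 0 0 0 0 0.0876;0.013 0.027 0 0 0 0 0.0876;0.013 0.027 0 0 0 0 0.0876;0 0 0 0 0 0 0.0876"
}}

```text
t: 2.07
tcp_pos: [0.4739, 0.3371, 0.2267]
tool_rot: [0.0, 0.989, 0.146, 0.0]
wrist_force: [-1.0, 1.5, 0.7]
opening: 0.0873
```

```bash
python3 d.py 0.496 0.3225 0.077 17
```

```text
t 2.07 tcp [0.4739 0.3371 0.2267] yaw 16.84 tilt 0.04 open 0.0873 F [-1.   1.5  0.7]
tool delta [0.0169 0.0202 0.1497]
tool rotvec [ 0.0007 -0.0001 -0.0029]
```

>>> {"name": "servo_tool", "arguments": {
  "steps": "0.0085 0.010 0.01 0 0 0 0.0876;0.0085 0.010 0.01 0 0 0 0.0876;0 0 0.02 0 0 0 0.0876;0 0 0.02 0 0 0 0.0876;0 0 0 0 0 0 0.0876"
}}

```text
t: 2.48
tcp_pos: [0.492, 0.3242, 0.1614]
tool_rot: [0.002, 0.989, 0.147, -0.003]
wrist_force: [-0.4, -0.2, -1.2]
opening: 0.0878
```

```bash
python3 d.py 0.496 0.3225 0.077 17
python3 - <<'E'
from h import *
t=cam("top","t1.png")["img"];s=cam("scene","s1.png")["img"]
cv2.imwrite("pics/z3.png",np.hstack([cv2.resize(t[190:270,65:165],(400,320),interpolation=2),cv2.resize(s[80:180,270:370],(320,320),interpolation=2)]))
E
```

```text
t 2.48 tcp [0.492  0.3242 0.1614] yaw 16.96 tilt 0.43 open 0.0878 F [-0.4 -0.2 -1.2]
tool delta [0.004  0.0025 0.0844]
tool rotvec [ 0.0031  0.0069 -0.0008]
```

View pics/z3.png

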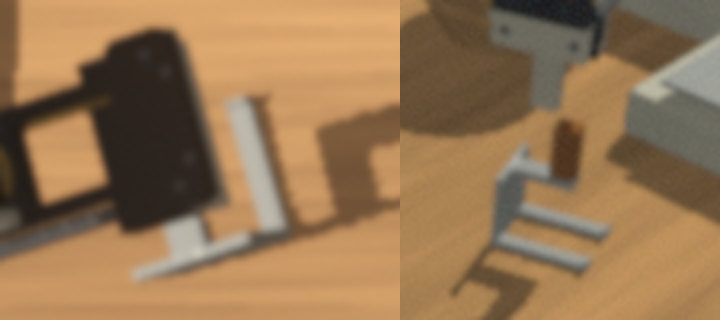

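The top view shows the gripper aligned with the puller at about (105,225). The scene view shows the fingers above the grip. I'll descend.

>>> {"name": "servo_tool", "arguments": {
  "steps": "0.002 0.001 0 0 0 0 0.0876;0 0 0.02 0 0 0 0.0876;0 0 0.02 0 0 0 0.0876;0 0 0.02 0 0 0 0.0876;0 0 0 0 0 0 0.0876"
}}

```text
t: 3.0
tcp_pos: [0.4948, 0.3248, 0.1041]
tool_rot: [0.001, 0.989, 0.148, -0.002]
wrist_force: [-0.9, -0.2, -0.8]
opening: 0.0876
```

```bash
python3 d.py 0.496 0.3225 0.077 17
python3 - <<'E'
from h import *
t=cam("top","t1.png")["img"];s=cam("scene","s1.png")["img"]
cv2.imwrite("pics/z4.png",np.hstack([cv2.resize(t[190:270,65:165],(400,320),interpolation=2),cv2.resize(s[80:180,270:370],(320,320),interpolation=2)]))
E
```

```text
t 3.0 tcp [0.4948 0.3248 0.1041] yaw 16.99 tilt 0.22 open 0.0876 F [-0.9 -0.2 -0.8]
tool delta [0.0006 0.0026 0.0271]
tool rotvec [ 0.0015  0.0035 -0.0002]
```

View pics/z4.png

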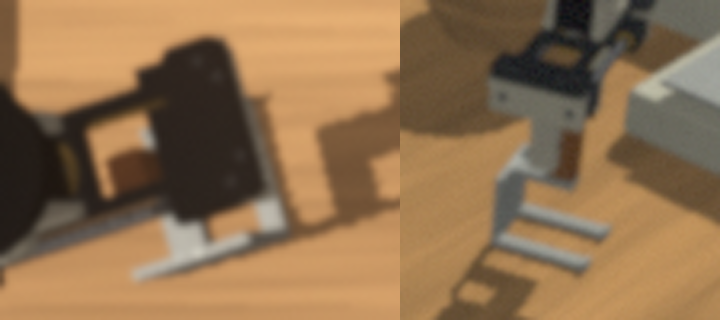

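>>> {"name": "servo_tool", "arguments": {
  "steps": "0 0.001 0.01 0 0 0 0.0876;0 0.001 0.01 0 0 0 0.0876;0 0 0.007 0 0 0 0.0876;0 0 0 0 0 0 0.0876;0 0 0 0 0 0 0.0876"
}}

```text
t: 3.52
tcp_pos: [0.4964, 0.3235, 0.0792]
tool_rot: [0.0, 0.989, 0.148, -0.0]
wrist_force: [-0.7, 0.1, -0.2]
opening: 0.088
```

>>> {"name": "servo_tool", "arguments": {
  "steps": "0 0 0 0 0 0 0.03;0 0 0 0 0 0 0.03;0 0 0 0 0 0 0.03;0 0 0 0 0 0 0.03;0 0 0 0 0 0 0.03",
  "squeeze": 10
}}

```text
t: 3.93
tcp_pos: [0.4966, 0.3239, 0.0798]
tool_rot: [-0.0, 0.989, 0.148, 0.0]
wrist_force: [0.1, -1.0, 0.2]
opening: 0.0596
```

```bash
python3 d.py 0.496 0.3225 0.077 17
python3 - <<'E'
from h import *
t=cam("top","t2.png")["img"];s=cam("scene","s2.png")["img"]
cv2.imwrite("pics/z5.png",np.hstack([cv2.resize(t[190:270,65:165],(400,320),interpolation=2),cv2.resize(s[80:180,270:370],(320,320),interpolation=2)]))
E
```

```text
t 3.93 tcp [0.4966 0.3239 0.0798] yaw 17.0 tilt 0.02 open 0.0596 F [ 0.1 -1.   0.2]
tool delta [-0.001   0.0012  0.0028]
tool rotvec [-0.0002 -0.0003  0.    ]
```

View pics/z5.png

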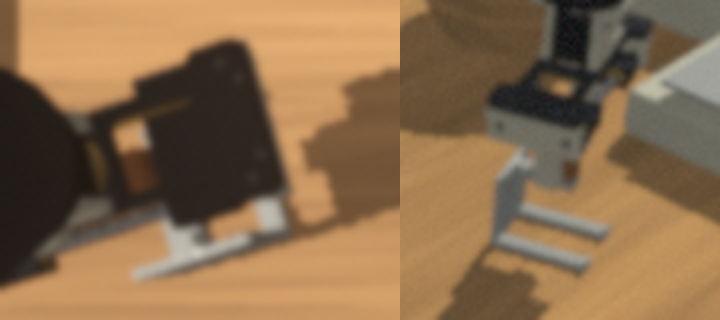

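>>> {"name": "servo_tool", "arguments": {
  "steps": "0 0 0.001 0 0 0 0.01;0 0 0 0 0 0 0.01;0 0 0 0 0 0 0.01;0 0 0 0 0 0 0.01;0 0 0 0 0 0 0.01",
  "squeeze": 15
}}

```text
t: 4.45
tcp_pos: [0.4966, 0.3239, 0.0786]
tool_rot: [-0.0, 0.989, 0.148, 0.0]
wrist_force: [-0.6, 1.6, -3.9]
opening: 0.0199
```

>>> {"name": "servo_tool", "arguments": {
  "steps": "0 0 0 0 0 0 0.01;0 0 0 0 0 0 0.01;0 0 0 0 0 0 0.01;0 0 0 0 0 0 0.01;0 0 0 0 0 0 0.01",
  "squeeze": 50
}}

```text
t: 4.87
tcp_pos: [0.4964, 0.3237, 0.0784]
tool_rot: [0.0, 0.989, 0.148, -0.0]
wrist_force: [0.0, -0.3, -2.0]
opening: 0.02
```

```bash
python3 d.py 0.496 0.3225 0.2 0
python3 - <<'E'
from h import *
t=cam("top","t2.png")["img"];s=cam("scene","s2.png")["img"]
cv2.imwrite("pics/z6.png",np.hstack([cv2.resize(t[190:270,65:165],(400,320),interpolation=2),cv2.resize(s[80:180,270:370],(320,320),interpolation=2)]))
E
```

```text
t 4.87 tcp [0.4964 0.3237 0.0784] yaw 17.0 tilt 0.02 open 0.02 F [ 0.  -0.3 -2. ]
tool delta [-0.0008  0.0011 -0.1216]
tool rotvec [2.000e-04 2.000e-04 2.967e-01]
```

View pics/z6.png

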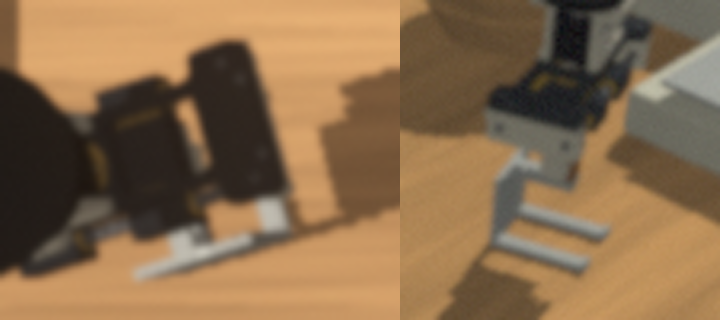

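>>> {"name": "servo_tool", "arguments": {
  "steps": "0 0 -0.02 0 0 0 0.01;0 0 -0.03 0 0 0 0.01;0 0 -0.03 0 0 0 0.01;0 0 -0.03 0 0 0 0.01;0 0 -0.02 0 0 0 0.01"
}}

```text
t: 5.38
tcp_pos: [0.4972, 0.3243, 0.2118]
tool_rot: [-0.001, 0.989, 0.148, 0.001]
wrist_force: [0.5, 0.4, -2.0]
opening: 0.0199
```

>>> {"name": "servo_tool", "arguments": {
  "steps": "0 0 -0.01 0 0 0.1 0.01;0 0 0 0 0 0.1 0.01;0 0 0 0 0 0.0965 0.01;0 0 0 0 0 0 0.01;0 0 0 0 0 0 0.01"
}}

```text
t: 5.8
tcp_pos: [0.4964, 0.3237, 0.2185]
tool_rot: [0.0, 1.0, 0.002, -0.0]
wrist_force: [-0.1, -1.0, -1.8]
opening: 0.0195
```

```bash
python3 d.py 0.515 -0.099 0.22 0;  python3 - <<'E'
from h import *
t=cam("top","t3.png")["img"];s=cam("scene","s3.png")["img"]
cv2.imwrite("pics/z7.png",np.hstack([cv2.resize(t[190:270,65:165],(400,320),interpolation=2),cv2.resize(s[60:160,270:370],(320,320),interpolation=2)]))
E
```

```text
t 5.8 tcp [0.4964 0.3237 0.2185] yaw 0.18 tilt 0.01 open 0.0195 F [-0.1 -1.  -1.8]
tool delta [ 0.0173  0.4228 -0.0015]
tool rotvec [0.0001 0.0002 0.0032]
```

View pics/z7.png

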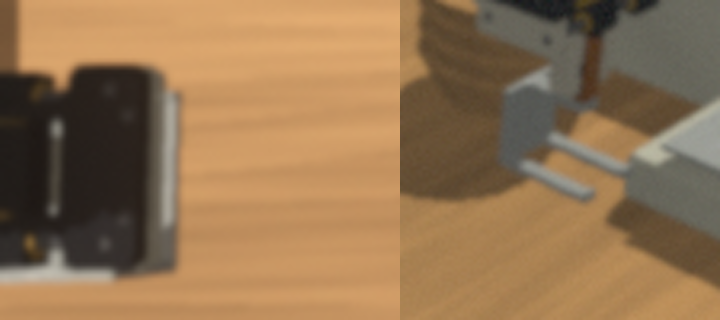

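The puller is lifted level: back plate at about (85,257) in the top view. I'll move across to behind the big knob.

>>> {"name": "servo_tool", "arguments": {
  "steps": "0.001 0.015 0 0 0 0 0.01;0.001 0.028 0 0 0 0 0.01;0.001 0.03 0 0 0 0 0.01;0.001 0.03 0 0 0 0 0.01;0.001 0.03 0 0 0 0 0.01"
}}

```text
t: 6.32
tcp_pos: [0.5012, 0.1892, 0.2184]
tool_rot: [0.0, 1.0, 0.001, -0.0]
wrist_force: [0.2, 0.2, -3.1]
opening: 0.0197
```

>>> {"name": "servo_tool", "arguments": {
  "steps": "0.001 0.03 0 0 0 0 0.01;0.001 0.03 0 0 0 0 0.01;0.001 0.03 0 0 0 0 0.01;0.001 0.03 0 0 0 0 0.01;0.001 0.03 0 0 0 0 0.01"
}}

```text
t: 6.73
tcp_pos: [0.5061, 0.039, 0.2186]
tool_rot: [0.0, 1.0, 0.001, 0.0]
wrist_force: [0.3, -0.3, -2.5]
opening: 0.0193
```

>>> {"name": "servo_tool", "arguments": {
  "steps": "0.001 0.03 0 0 0 0 0.01;0.001 0.03 0 0 0 0 0.01;0.001 0.03 0 0 0 0 0.01;0.001 0.03 0 0 0 0 0.01;0.001 0.02 0 0 0 0 0.01"
}}

```text
t: 7.15
tcp_pos: [0.511, -0.1017, 0.2185]
tool_rot: [0.0, 1.0, 0.001, -0.0]
wrist_force: [1.2, 1.0, -2.0]
opening: 0.02
```

>>> {"name": "servo_tool", "arguments": {
  "steps": "0 0 0 0 0 0 0.01;0 0 0 0 0 0 0.01"
}}

```text
t: 7.32
tcp_pos: [0.5111, -0.1005, 0.2183]
tool_rot: [0.0, 1.0, -0.0, -0.0]
wrist_force: [0.0, 0.4, -1.1]
opening: 0.0197
```

```bash
python3 d.py 0.515 -0.099 0.133 -0.5;  python3 - <<'E'
from h import *
t=cam("top","t4.png");s=cam("scene","s4.png")
E
```

```text
t 7.32 tcp [ 0.5111 -0.1005  0.2183] yaw -0.05 tilt 0.03 open 0.0197 F [ 0.   0.4 -1.1]
tool delta [ 0.0039 -0.0015  0.0853]
tool rotvec [0.0001 0.0005 0.0079]
```

View pics/t4.png

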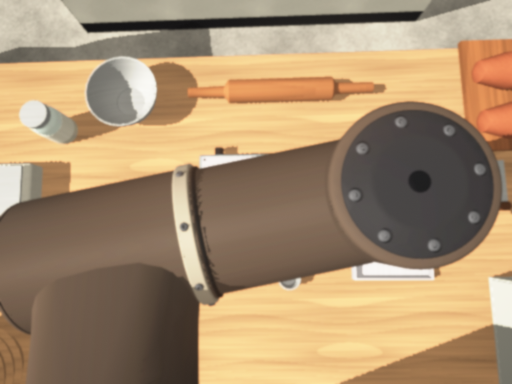

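View pics/s4.png

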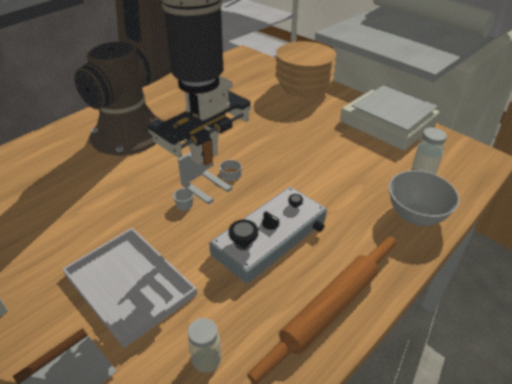

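The scene view shows the puller clear of everything, with tine tips near (210,200) and (230,190), in front of the knob at (243,233). I'll lower it to fork height.

>>> {"name": "servo_tool", "arguments": {
  "steps": "0.002 -0.001 0.02 0 0 0 0.01;0 0 0.02 0 0 0 0.01;0 0 0.025 0 0 0 0.01;0 0 0.02 0 0 0 0.01;0 0 0 0 0 0 0.01"
}}

```text
t: 7.83
tcp_pos: [0.5109, -0.0973, 0.1298]
tool_rot: [0.0, 1.0, 0.001, -0.003]
wrist_force: [-1.8, 1.2, -3.1]
opening: 0.02
```

>>> {"name": "servo_tool", "arguments": {
  "steps": "0 0 0 0 0 0 0.01;0 0 0 0 0 0 0.01"
}}

```text
t: 8.0
tcp_pos: [0.5146, -0.0977, 0.1348]
tool_rot: [0.0, 1.0, 0.001, 0.001]
wrist_force: [0.3, -0.1, -1.7]
opening: 0.0201
```

```bash
python3 d.py 0.6165 -0.099 0.133 -0.5;  python3 - <<'E'
from h import *
s=cam("scene","s5.png");o=observe();p=o["tcp_pos"]-[0,0,.0784]
# predicted points
pts=np.array([[.04,.027,.009],[.04,-.027,.009],[.04,.034,0],[.04,-.034,0],[-.045,.034,.006],[-.051,-.034,.07],[-.051,.034,.07]])+p
k=np.array([[.6165,-.099,.089]])
W=np.linalg.inv(s["world_from_camera"])
def pr(P):
    c=(np.c_[P,np.ones(len(P))]@W.T)[:,:3];c[:,1:]*=-1
    return cv2.projectPoints(c,np.zeros(3),np.zeros(3),s["K"],np.array([s["k1"],0,0,0.]))[0][:,0]
a=cv2.resize(s["img"][130:270,140:290],(750,700),interpolation=2)[:600]
a=a.copy()
for u in pr(pts): cv2.circle(a,tuple(int(v) for v in (u-[140,130]+.5)*5),3,(0,0,255),1)
th=np.linspace(0,6.28,40);R=np.c_[.032*np.cos(th),.032*np.sin(th),0*th]
for u in pr(k+R): cv2.circle(a,tuple(int(v) for v in (u-[140,130]+.5)*5),1,(0,255,0),-1)
for u in pr(k+R-[0,0,.016]): cv2.circle(a,tuple(int(v) for v in (u-[140,130]+.5)*5),1,(255,255,0),-1)
cv2.imwrite("pics/z8.png",a)
E
```

```text
t 8.0 tcp [ 0.5146 -0.0977  0.1348] yaw 0.1 tilt 0.08 open 0.0201 F [ 0.3 -0.1 -1.7]
tool delta [0.1019 0.0015 0.002 ]
tool rotvec [ 0.0003 -0.0014  0.0105]Traceback (most recent call last):
  File "<stdin>", line 12, in <module>
  File "<stdin>", line 9, in pr
cv2.error: OpenCV(4.12.0) /io/opencv/modules/calib3d/src/calibration_base.cpp:1490: error: (-215:Assertion failed) npoints >= 0 && (depth == CV_32F || depth == CV_64F) in function 'projectPoints'
```

```bash
cat > ov.py <<'E'
from h import *
def ov(name,x0=140,y0=130,w=150,h=120,f=5):
    s=cam("scene");o=observe();p=o["tcp_pos"]-[0,0,.0784]
    pts=np.array([[.04,.027,.009],[.04,-.027,.009],[.04,.034,0],[.04,-.034,0],[-.045,.034,.006],[-.051,-.034,.07],[-.051,.034,.07]])+p
    k=np.array([[.6165,-.099,.089]])
    W=np.linalg.inv(s["world_from_camera"])
    def pr(P):
        c=(np.c_[P,np.ones(len(P))]@W.T)[:,:3];c[:,1:]*=-1
        return cv2.projectPoints(np.ascontiguousarray(c).reshape(-1,1,3),np.zeros(3),np.zeros(3),s["K"],np.array([s["k1"],0,0,0.]))[0][:,0]
    a=cv2.resize(s["img"][y0:y0+h,x0:x0+w],(w*f,h*f),interpolation=2)
    def dr(P,r,c,th):
        for u in pr(P): cv2.circle(a,tuple(int(v) for v in (u-[x0,y0]+.5)*f),r,c,th)
    dr(pts,3,(0,0,255),1)
    th=np.linspace(0,6.28,40);R=np.c_[.032*np.cos(th),.032*np.sin(th),0*th]
    dr(k+R,1,(0,255,0),-1);dr(k+R-[0,0,.016],1,(255,255,0),-1)
    cv2.imwrite("pics/"+name,a)
E
python3 -c "
from ov import *
ov('z9.png')"
```

```text
(no output)
```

View pics/z9.png

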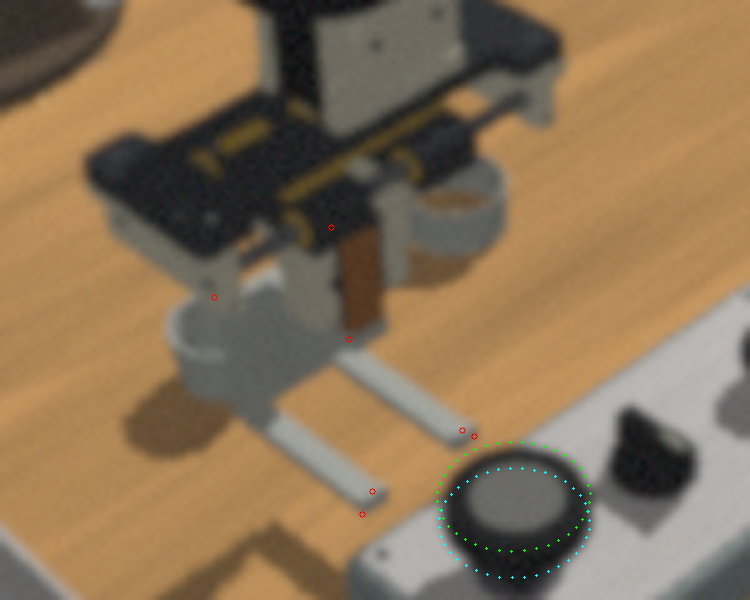

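Overlay: the drawn tine tips match the picture within about 1.5 px. The knob sits about 1–2 px down-right of the estimate, so I take it as (0.617, −0.100). I'll move in halfway and check.

>>> {"name": "servo_tool", "arguments": {
  "steps": "0 0.002 0 0 0 0.009 0.01;0.01 0 0 0 0 0 0.01;0.012 0 0 0 0 0 0.01;0.012 0 0 0 0 0 0.01;0.01 0 0 0 0 0 0.01"
}}

```text
t: 8.52
tcp_pos: [0.5597, -0.1006, 0.134]
tool_rot: [0.0, 1.0, -0.004, 0.001]
wrist_force: [0.7, -1.1, -1.7]
opening: 0.0198
```

>>> {"name": "servo_tool", "arguments": {
  "steps": "0 0 0 0 0 0 0.01;0 0 0 0 0 0 0.01"
}}

```text
t: 8.68
tcp_pos: [0.5582, -0.1006, 0.1331]
tool_rot: [0.0, 1.0, -0.005, -0.0]
wrist_force: [-0.6, 0.7, -2.5]
opening: 0.02
```

```bash
python3 d.py 0.617 -0.100 0.135 -0.5;  python3 -c "
from ov import *
ov('z10.png')"
```

```text
t 8.68 tcp [ 0.5582 -0.1006  0.1331] yaw -0.52 tilt 0.04 open 0.02 F [-0.6  0.7 -2.5]
tool delta [ 0.0587 -0.0012 -0.0019]
tool rotvec [ 0.0001  0.0006 -0.0004]
```

View pics/z10.png

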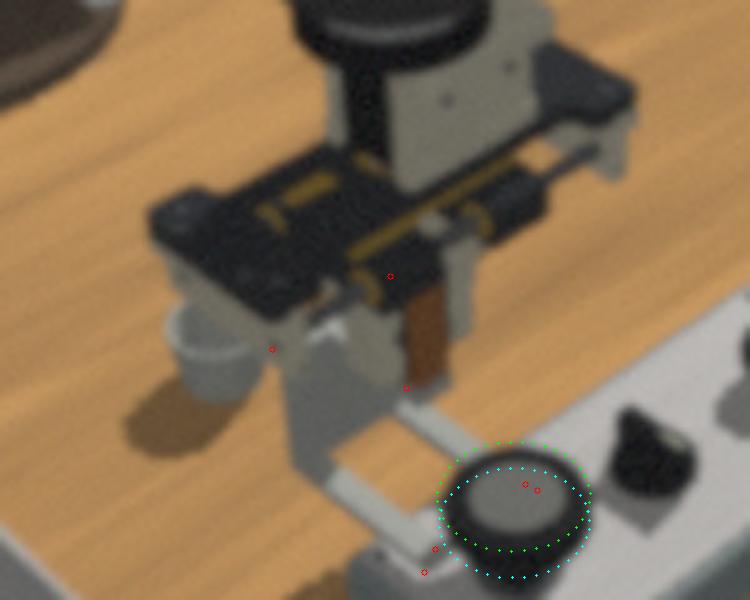

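The fork straddles symmetrically: near tine tip at zoom (432,560), knob centre about (517,510). No contact force, so I'll continue in.

>>> {"name": "servo_tool", "arguments": {
  "steps": "0.01 0 0 0 0 0 0.01;0.012 0 0 0 0 0 0.01;0.012 0 0 0 0 0 0.01;0.012 0 0 0 0 0 0.01;0.01 0 0 0 0 0 0.01"
}}

```text
t: 9.15
tcp_pos: [0.6146, -0.1011, 0.1337]
tool_rot: [0.0, 1.0, -0.004, 0.0]
wrist_force: [0.3, 0.2, -2.9]
opening: 0.0196
```

>>> {"name": "servo_tool", "arguments": {
  "steps": "0.003 0 0 0 0 0 0.01;0 0 0 0 0 0 0.01;0 0 0 0 0 0 0.01"
}}

```text
t: 9.4
tcp_pos: [0.6162, -0.1011, 0.1333]
tool_rot: [-0.0, 1.0, -0.004, -0.0]
wrist_force: [0.4, -0.2, -2.8]
opening: 0.0198
```

```bash
python3 d.py 0.617 -0.100 0.135 -0.5;  python3 -c "
from ov import *
ov('z11.png')"
```

```text
t 9.4 tcp [ 0.6162 -0.1011  0.1333] yaw -0.51 tilt 0.04 open 0.0198 F [ 0.4 -0.2 -2.8]
tool delta [ 0.0008 -0.0011 -0.0017]
tool rotvec [-0.0001  0.0007 -0.0002]
```

View pics/z11.png

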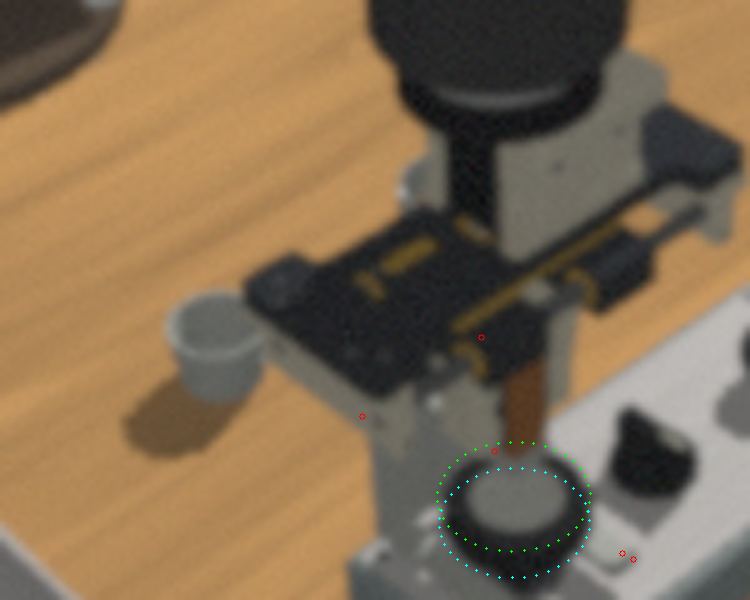

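The fork is seated under the head, with the far tip visible at zoom (625,555). I'll pull up gently.

>>> {"name": "servo_tool", "arguments": {
  "steps": "0.0015 0 -0.002 0 0 0 0.01;0 0 -0.003 0 0 0 0.01;0 0 -0.003 0 0 0 0.01;0 0 -0.003 0 0 0 0.01;0 0 -0.002 0 0 0 0.01"
}}

```text
t: 9.87
tcp_pos: [0.6177, -0.101, 0.1463]
tool_rot: [-0.0, 1.0, -0.005, -0.0]
wrist_force: [3.5, -1.5, -13.3]
opening: 0.0199
```

>>> {"name": "servo_tool", "arguments": {
  "steps": "0 0 -0.002 0 0 0 0.01;0 0 -0.002 0 0 0 0.01;0 0 -0.002 0 0 0 0.01;0 0 -0.002 0 0 0 0.01;0 0 -0.002 0 0 0 0.01"
}}

```text
t: 10.28
tcp_pos: [0.6176, -0.101, 0.1562]
tool_rot: [-0.0, 1.0, -0.004, -0.001]
wrist_force: [-1.8, -0.2, -3.8]
opening: 0.0197
```

```bash
python3 d.py 0.617 -0.100 0.2 -0.5;  python3 -c "
from ov import *
ov('z12.png')"
```

```text
t 10.28 tcp [ 0.6176 -0.101   0.1562] yaw -0.5 tilt 0.09 open 0.0197 F [-1.8 -0.2 -3.8]
tool delta [-0.0006 -0.001  -0.0438]
tool rotvec [-0.0001  0.0016 -0.0001]
```

View pics/z12.png

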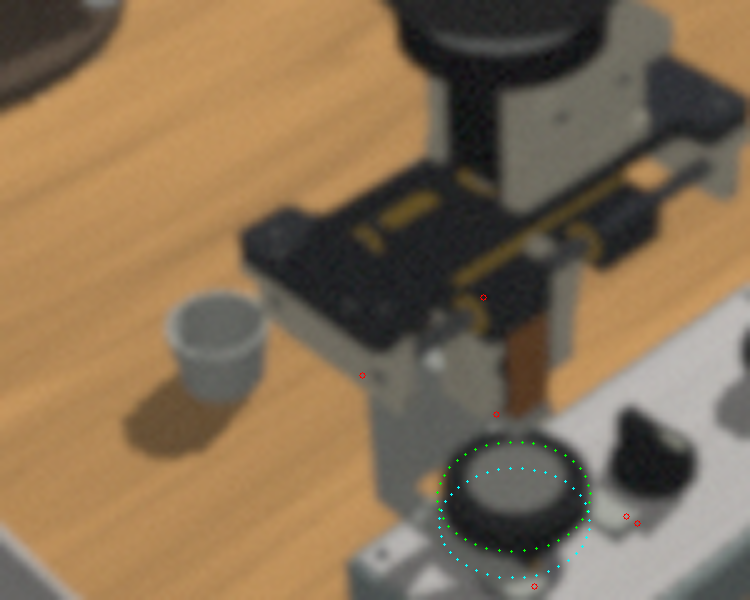

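The pull peaked at about 13 N and the knob has moved up with the fork, level (head now centred at zoom (517,490)). I'll keep lifting straight up.

>>> {"name": "servo_tool", "arguments": {
  "steps": "0 0 -0.002 0 0 0 0.01;0 0 -0.003 0 0 0 0.01;0 0 -0.003 0 0 0 0.01;0 0 -0.003 0 0 0 0.01;0 0 -0.003 0 0 0 0.01"
}}

```text
t: 10.75
tcp_pos: [0.6183, -0.1011, 0.1715]
tool_rot: [0.0, 1.0, -0.004, 0.0]
wrist_force: [0.4, -0.9, -3.0]
opening: 0.02
```

>>> {"name": "servo_tool", "arguments": {
  "steps": "0 0 -0.003 0 0 0 0.01;0 0 -0.003 0 0 0 0.01;0 0 -0.003 0 0 0 0.01;0 0 -0.002 0 0 0 0.01;0 0 0 0 0 0 0.01"
}}

```text
t: 11.17
tcp_pos: [0.6184, -0.1011, 0.1822]
tool_rot: [0.0, 1.0, -0.004, 0.0]
wrist_force: [0.3, -0.3, -2.0]
opening: 0.0196
```

>>> {"name": "servo_tool", "arguments": {
  "steps": "0 0 0 0 0 0 0.01;0 0 -0.005 0 0 0 0.01;0 0 -0.008 0 0 0 0.01;0 0 -0.005 0 0 0 0.01;0 0 0 0 0 0 0.01"
}}

```text
t: 11.58
tcp_pos: [0.6191, -0.1011, 0.2015]
tool_rot: [0.0, 1.0, -0.004, 0.001]
wrist_force: [0.3, 0.8, -2.1]
opening: 0.0197
```

```bash
python3 d.py 0.617 -0.100 0.25 -0.5;  python3 -c "
from ov import *
ov('z13.png')"
```

```text
t 11.58 tcp [ 0.6191 -0.1011  0.2015] yaw -0.49 tilt 0.16 open 0.0197 F [ 0.3  0.8 -2.1]
tool delta [-0.002  -0.0011 -0.0485]
tool rotvec [ 0.0001 -0.0028  0.0002]
```

View pics/z13.png

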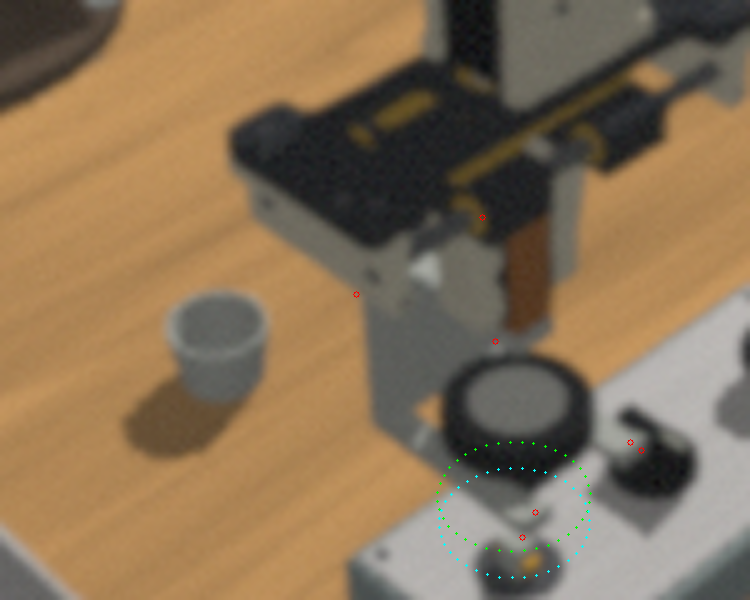

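The knob is off, riding level at zoom (517,410), with the bare spindle visible at (522,565). Now I'll carry it to the pan.

>>> {"name": "servo_tool", "arguments": {
  "steps": "-0.002 0.004 0 0 0 0 0.01;-0.004 0.008 0 0 0 0 0.01;-0.007 0.013 0 0 0 0 0.01;-0.008 0.015 0 0 0 0 0.01;-0.008 0.015 0 0 0 0 0.01"
}}

```text
t: 12.05
tcp_pos: [0.5874, -0.1575, 0.1993]
tool_rot: [0.0, 1.0, -0.004, -0.0]
wrist_force: [0.0, -0.4, -2.2]
opening: 0.0197
```

>>> {"name": "servo_tool", "arguments": {
  "steps": "-0.008 0.015 0 0 0 0 0.01;-0.008 0.015 0 0 0 0 0.01;-0.008 0.015 0 0 0 0 0.01;-0.008 0.015 0 0 0 0 0.01;-0.008 0.015 0 0 0 0 0.01"
}}

```text
t: 12.47
tcp_pos: [0.5463, -0.2326, 0.1997]
tool_rot: [0.0, 1.0, -0.005, -0.0]
wrist_force: [0.7, 0.9, -2.3]
opening: 0.0199
```

>>> {"name": "servo_tool", "arguments": {
  "steps": "-0.008 0.015 0 0 0 0 0.01;-0.008 0.015 0 0 0 0 0.01;-0.008 0.015 0 0 0 0 0.01;-0.008 0.015 0 0 0 0 0.01;-0.008 0.015 0 0 0 0 0.01"
}}

```text
t: 12.88
tcp_pos: [0.5055, -0.3071, 0.1997]
tool_rot: [0.0, 1.0, -0.005, -0.0]
wrist_force: [0.1, -0.6, -4.1]
opening: 0.0197
```

>>> {"name": "servo_tool", "arguments": {
  "steps": "-0.006 0.011 0 0 0 0 0.01;-0.003 0.006 0 0 0 0 0.01;0 0.003 0 0 0 0 0.01;0 0 0 0 0 0 0.01;0 0 0 0 0 0 0.01"
}}

```text
t: 13.3
tcp_pos: [0.4983, -0.325, 0.1995]
tool_rot: [-0.0, 1.0, -0.005, 0.0]
wrist_force: [0.1, 0.9, -2.9]
opening: 0.0199
```

```bash
python3 d.py 0.5 -0.324 0.084 -0.5;  python3 -c "
from ov import *
ov('z14.png',60,170,160,120)"
```

```text
t 13.3 tcp [ 0.4983 -0.325   0.1995] yaw -0.52 tilt 0.01 open 0.0199 F [ 0.1  0.9 -2.9]
tool delta [ 0.0017 -0.001   0.1155]
tool rotvec [-0.0001 -0.0001 -0.0003]
```

View pics/z14.png

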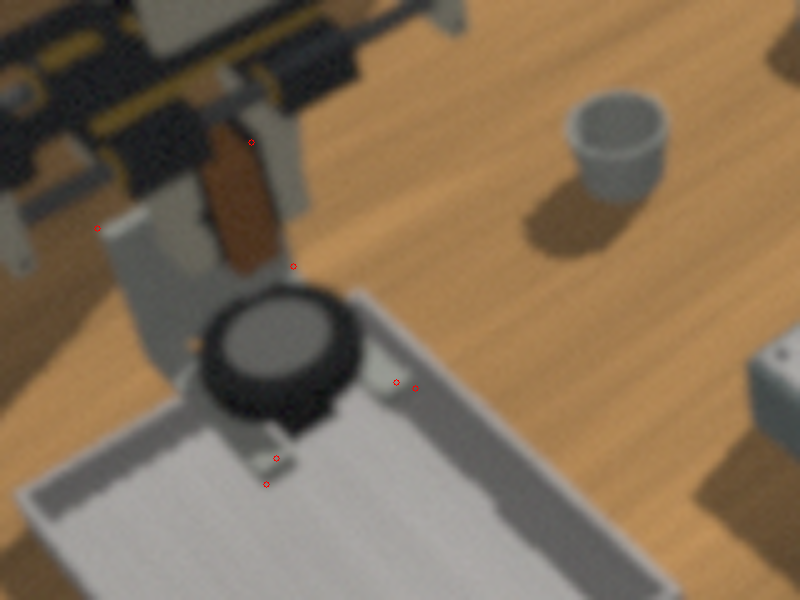

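The knob rides level on the fork above the pan. I'll lower.

>>> {"name": "servo_tool", "arguments": {
  "steps": "0.001 0 0.008 0 0 0 0.01;0 0 0.015 0 0 0 0.01;0 0 0.018 0 0 0 0.01;0 0 0.018 0 0 0 0.01;0 0 0.013 0 0 0 0.01"
}}

```text
t: 13.77
tcp_pos: [0.4988, -0.3241, 0.1254]
tool_rot: [-0.0, 1.0, -0.004, -0.001]
wrist_force: [-0.5, 0.1, -3.1]
opening: 0.0196
```

>>> {"name": "servo_tool", "arguments": {
  "steps": "0 0 0.008 0 0 0 0.01;0 0 0.006 0 0 0 0.01;0 0 0.004 0 0 0 0.01;0 0 0.004 0 0 0 0.01;0 0 0.004 0 0 0 0.01"
}}

```text
t: 14.18
tcp_pos: [0.4998, -0.3252, 0.1019]
tool_rot: [0.0, 1.0, -0.004, 0.001]
wrist_force: [0.0, 0.6, -2.2]
opening: 0.0194
```

>>> {"name": "servo_tool", "arguments": {
  "steps": "0 0 0.004 0 0 0 0.01;0 0 0.004 0 0 0 0.01;0 0 0.003 0 0 0 0.01;0 0 0 0 0 0 0.01;0 0 0 0 0 0 0.01"
}}

```text
t: 14.6
tcp_pos: [0.4991, -0.3251, 0.0905]
tool_rot: [0.0, 1.0, -0.004, -0.0]
wrist_force: [0.1, 0.6, -1.5]
opening: 0.0195
```

```bash
python3 d.py 0.5 -0.324 0.0824 -0.5;  python3 -c "
from ov import *
ov('z15.png',60,200,160,120)"
```

```text
t 14.6 tcp [ 0.4991 -0.3251  0.0905] yaw -0.5 tilt 0.01 open 0.0195 F [ 0.1  0.6 -1.5]
tool delta [ 0.0009 -0.0011  0.0081]
tool rotvec [ 0.0001  0.0002 -0.    ]
```

View pics/z15.png

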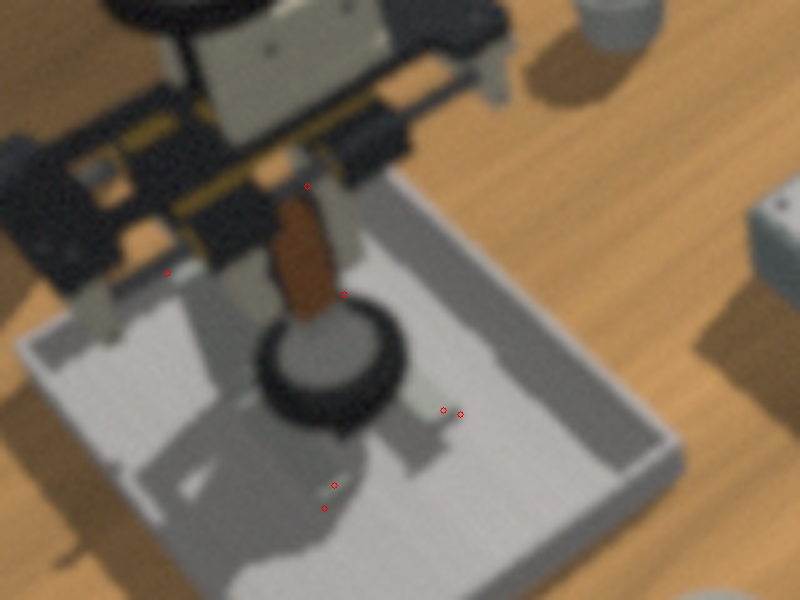

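The knob stands upright between the tines. I'll lower the last 8 mm until it touches.

>>> {"name": "servo_tool", "arguments": {
  "steps": "0 0 0.002 0 0 0 0.01;0 0 0.002 0 0 0 0.01;0 0 0.002 0 0 0 0.01;0 0 0.001 0 0 0 0.01;0 0 0 0 0 0 0.01"
}}

```text
t: 15.07
tcp_pos: [0.4989, -0.325, 0.0832]
tool_rot: [-0.0, 1.0, -0.004, -0.0]
wrist_force: [0.1, -0.2, -2.5]
opening: 0.0198
```

>>> {"name": "servo_tool", "arguments": {
  "steps": "0 0 0.001 0 0 0 0.01;0 0 0.0005 0 0 0 0.01;0 0 0 0 0 0 0.01"
}}

```text
t: 15.32
tcp_pos: [0.4992, -0.3251, 0.0823]
tool_rot: [0.0, 1.0, -0.004, 0.0]
wrist_force: [-0.7, 0.6, -0.8]
opening: 0.02
```

>>> {"name": "servo_tool", "arguments": {
  "steps": "0 0 0.001 0 0 0 0.01;0 0 0.0005 0 0 0 0.01;0 0 0 0 0 0 0.01"
}}

```text
t: 15.57
tcp_pos: [0.4992, -0.3251, 0.0822]
tool_rot: [0.0, 1.0, -0.004, 0.0]
wrist_force: [-4.7, 4.2, 12.5]
opening: 0.0202
```

```bash
python3 d.py;python3 d.py;  python3 -c "
from ov import *
ov('z16.png',60,200,160,120)"
```

```text
t 15.57 tcp [ 0.4992 -0.3251  0.0822] yaw -0.48 tilt 0.05 open 0.0202 F [-4.7  4.2 12.5]
t 15.57 tcp [ 0.4992 -0.3251  0.0822] yaw -0.48 tilt 0.05 open 0.0202 F [-4.7  4.2 12.5]
```

View pics/z16.png

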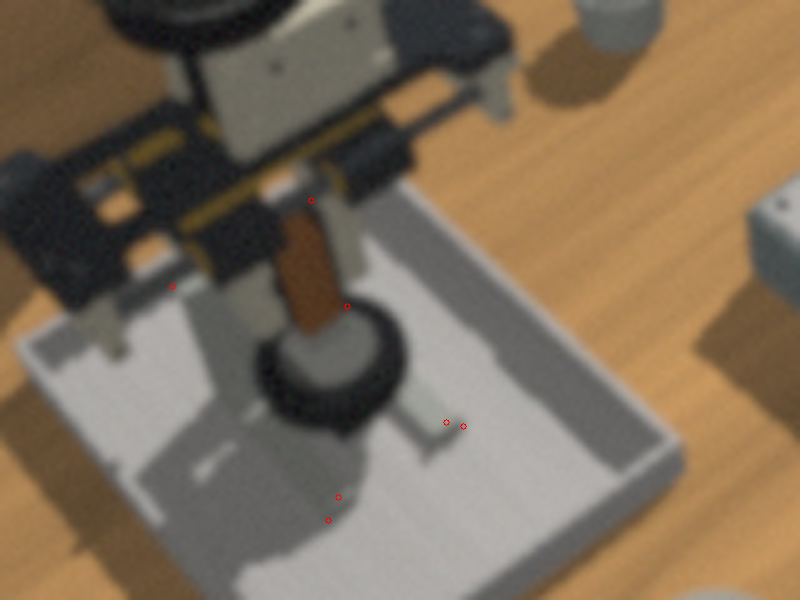

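It's standing on the floor at the expected height (about 14 N of contact). I'll relax the press, open, then rise.

>>> {"name": "servo_tool", "arguments": {
  "steps": "0 0 -0.0008 0 0 0 0.01;0 0 0 0 0 0 0.01;0 0 0 0 0 0 0.03;0 0 0 0 0 0 0.05;0 0 0 0 0 0 0.07"
}}

```text
t: 16.03
tcp_pos: [0.4993, -0.3251, 0.0813]
tool_rot: [0.0, 1.0, -0.004, 0.0]
wrist_force: [-0.1, -0.0, 0.1]
opening: 0.0343
```

>>> {"name": "servo_tool", "arguments": {
  "steps": "0 0 0 0 0 0 0.08;0 0 0 0 0 0 0.08;0 0 0 0 0 0 0.08;0 0 0 0 0 0 0.08;0 0 0 0 0 0 0.08"
}}

```text
t: 16.45
tcp_pos: [0.4991, -0.3251, 0.0813]
tool_rot: [-0.0, 1.0, -0.004, -0.0]
wrist_force: [1.0, -0.3, -0.9]
opening: 0.0674
```

>>> {"name": "servo_tool", "arguments": {
  "steps": "0 0 0 0 0 0 0.08;0 0 0 0 0 0 0.08;0 0 0 0 0 0 0.08;0 0 -0.004 0 0 0 0.08;0 0 -0.01 0 0 0 0.08"
}}

```text
t: 16.87
tcp_pos: [0.4982, -0.3247, 0.0946]
tool_rot: [-0.0, 1.0, -0.005, -0.001]
wrist_force: [0.6, 0.0, 0.4]
opening: 0.0802
```

```bash
python3 d.py;python3 -c "
from ov import *
ov('z17.png',60,200,160,120)"
```

```text
t 16.87 tcp [ 0.4982 -0.3247  0.0946] yaw -0.52 tilt 0.15 open 0.0802 F [0.6 0.  0.4]
```

View pics/z17.png

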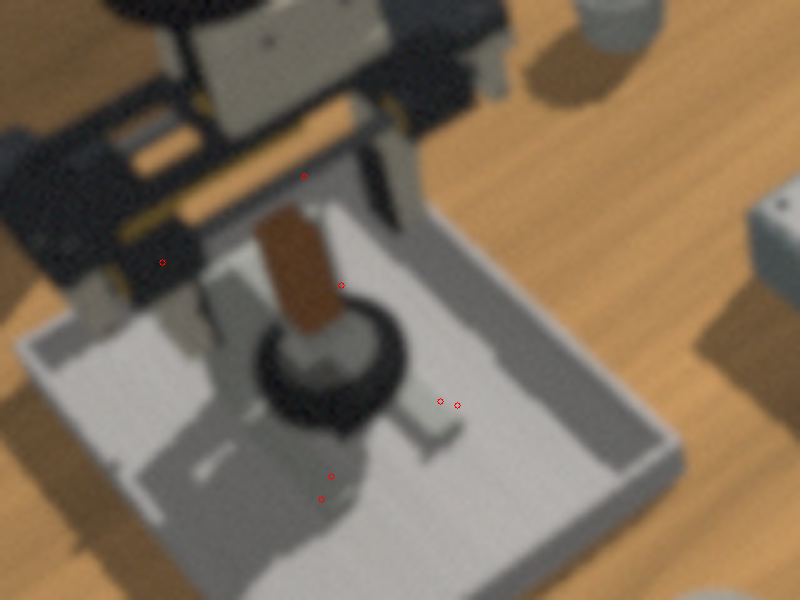

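The grip is free between the open fingers and the puller is standing unmoved. I'll rise clear and step back.

>>> {"name": "servo_tool", "arguments": {
  "steps": "0 0 -0.02 0 0 0 0.08;0 0 -0.025 0 0 0 0.08;0 0 -0.025 0 0 0 0.08;0 0 -0.025 0 0 0 0.08;0 0 -0.02 0 0 0 0.08"
}}

```text
t: 17.33
tcp_pos: [0.4996, -0.3254, 0.2134]
tool_rot: [0.001, 1.0, -0.004, 0.001]
wrist_force: [0.5, -0.2, -0.4]
opening: 0.0801
```

>>> {"name": "servo_tool", "arguments": {
  "steps": "0 -0.02 -0.01 0 0 0 0.08;0 -0.035 0 0 0 0 0.08;0 -0.04 0 0 0 0 0.08;0 -0.04 0 0 0 0 0.08;0 -0.04 0 0 0 0 0.08"
}}

```text
t: 17.75
tcp_pos: [0.5005, -0.1487, 0.2214]
tool_rot: [-0.0, 1.0, -0.005, 0.001]
wrist_force: [0.8, 0.3, -0.2]
opening: 0.08
```

>>> {"name": "servo_tool", "arguments": {
  "steps": "0 -0.04 0 0 0 0 0.08;0 -0.04 0 0 0 0 0.08;0 -0.03 0 0 0 0 0.08;0 0 0 0 0 0 0.08;0 0 0 0 0 0 0.08"
}}

```text
t: 18.17
tcp_pos: [0.5019, -0.0385, 0.2214]
tool_rot: [-0.0, 1.0, -0.003, 0.001]
wrist_force: [0.3, -0.3, 0.4]
opening: 0.08
```

```bash
python3 d.py;python3 - <<'E'
from h import *
s=cam("scene","s20.png");t=cam("top","t20.png")
a=cv2.resize(s["img"][200:350,55:205],(400,400),interpolation=2);b=cv2.resize(t["img"][165:290,340:465],(400,400),interpolation=2)
cv2.imwrite("pics/z20.png",np.hstack([a,b]))
E
```

```text
t 18.17 tcp [ 0.5019 -0.0385  0.2214] yaw -0.31 tilt 0.09 open 0.08 F [ 0.3 -0.3  0.4]
```

View pics/z20.png

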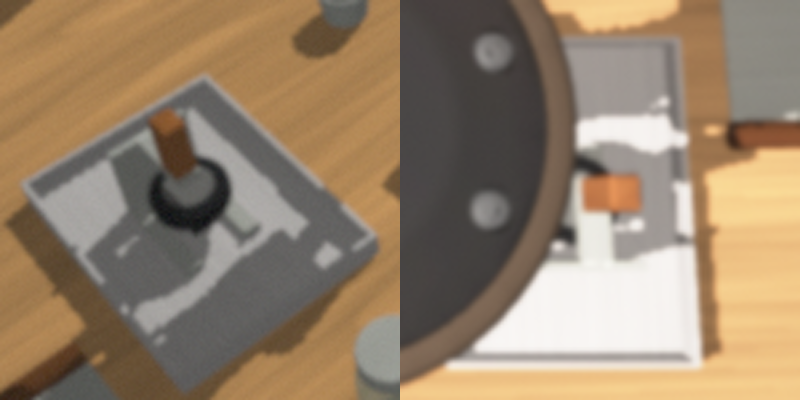

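Run:
```python
from h import *
t=cam("top");s=cam("scene")
print("grip top",onplane(t,[(405.5,225.2)],.126).round(3), "knob top", onplane(s,[(55+190/2.667,200+190/2.667)],.048).round(3))
print(np.abs(observe()["joint_velocities"]).max())
print(sign_off())
```

```text
grip top [[ 0.5   -0.315  0.126]] knob top [[ 0.506 -0.324  0.048]]
0.00851550850784118
the job is handed in; nothing more can be done
None
```

I gripped the puller by its wooden grip, hooked its fork under the big knob and pulled it straight up off the spindle; the force reading was about 13 N when it came off. I carried the knob level to the pan and lowered until the puller stood on the floor while still gripped. Then I let go, backed the arm away and handed the job in at about 18 s. No verdict was reported.

Last checks:
- **Fingers and knob:** no picture showed the fingers near the knob.
- **Standing on the floor:** the tool stopped at the expected height, with about 14 N of contact before I eased off.
- **Final pictures:** the puller stands upright in the pan, with the knob upright between its tines.
- **Positions:** the puller's grip top measured about (0.500, −0.315) and the knob about (0.506, −0.324). The pan's middle is about (0.500, −0.324), so both are well inside the limits.
- **Disagreements:** the grip-top reading is about 10 mm in y from where the tool released it. Part of the top view was hidden by the arm, so I put this down to my pixel pick, and I did not check it further. Earlier, the two cameras differed by about 2 mm on the knob's position, which did no harm.

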